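# Unlatch the model carrier from the scanner's ball post and hold it up

### The job

Free the jaw-model carrier from the scanner's ball post so that a colleague can swap the post's adaptor under it: while the carrier is still seated, pull its red latch handle fully sideways, towards the side where the yellow bracket runs down, against the spring, and keep it pulled while you lift the carrier off the ball. Raise it about 10 cm straight above the post and finish while holding it there in the gripper, level, still and clear of the post. Leave the other things on the bench where they are.

Things in the scene. Friction and masses are not known exactly. Their poses are not given: they have to be found in the camera images.
- scan_post: fixed scanner post: black foot disc 130 mm across, 12 mm high, silver column, black top 76 mm across with a flat seat 60 mm above the bench; from it rises a steel ball stud 28 mm across on a 14 mm neck, its tip 38 mm and its flat underside 14 mm above the seat. Origin on the bench, on the post's axis
- seat (a point): centre of the post's flat seat, on its axis, 60 mm above the bench
- carrier: loose jaw-model carrier, about 0.37 kg: blue housing 47 x 47 x 45 mm over the ball, black bar along x with a white jaw model at each end (166 mm overall, 58 mm wide, models' tops 52 mm above the housing's underside). Origin in the centre of the housing's underside, which rests on the seat; z up, +y is the way the latch is pulled. May face any way on the post
- handle (a point): grip point on the red upright latch handle, on its axis, 76 mm above the housing's underside (over the ball while shut). Handle 24 mm (along x) by 14 mm (along y), from 51 to 96 mm above that underside. Axes as the carrier's: +y is the way to pull, the side where the yellow bracket (outer face 41 mm from the handle's axis, top at 51 mm) runs down
- latch (a joint): travel of the latch, blade, bracket and handle together, along the carrier's +y in m: 0 shut (locked under the ball), 0.012 fully pulled; clear of the ball from 0.006. Spring 3.5 N at 0, 7.7 N at 0.012; the housing has 1.5 mm play on the ball, so the handle travels 2 to 4 mm more. When the carrier is off the ball (some 30 mm up) the spring shuts it again, which does not matter
- puck: grey calibration puck, disc 50 mm across, 18 mm high, beside the post; origin under its centre; leave alone
- jaw_model: loose plaster jaw model, 50 x 58 x 22 mm, beside the post; origin under its centre; leave alone
- die_box: clear open box 60 x 80 x 30 mm, beside the post; origin under its centre; leave alone
- putty_jar: jar with blue cap, 64 mm across, 60 mm high; origin under its centre; leave alone
- driver: screwdriver lying on the bench; leave alone
- mug: blue mug, 80 mm across, 90 mm high; origin under its centre; leave alone
- spare_base: spare black round base, 90 mm across, 23 mm high; origin under its centre; leave alone

How it is judged:
By the outcome, as a careful person would: the job done as asked, in the order asked, and still so for the second after the job is handed in, while the arm keeps its last pose, push and grip.
It also fails if it takes over 35 s, if anything falls off the work surface, if the arm or the gripper's body presses on something with over 40 N, if the wrist force passes 120 N, or if a joint passes its speed limit or range.

### The arm

A 6-joint arm with a two-finger parallel gripper is mounted at the origin on the work surface. World frame = base frame: x ahead of the robot, y to its left, z up, the work surface at z = 0. Lengths are in m, angles in degrees, forces in N, time in s.
With the tool pointing down it reaches from about 0.375 to 0.925 m from the base axis. Payload 5.7 kg.
Tool frame: the origin (TCP) lies on the front face of the gripper's body, between the roots of the fingers; the fingertips stand 73 mm ahead of it and the grasp point (between the pads) lies 54 mm ahead of it (env.grasp_offset is the distance from the TCP to the grasp point, in m); z points along the fingers, y is the direction in which the jaws open and shut (so a half turn about z gives the same grasp; the last joint's range is limited). The gripper opens to 85 mm and grips with 20 to 120 N. Pads are 22 mm wide; open, the fingers measure 114 mm over their backs; the gripper's body (76 mm by 85 mm) begins 54 mm behind the grasp point. The pads swing forward as they close: fully open they stand 13 mm farther back than shut.
Start: joints at [57.691, 20.558, 86.54, -0, 72.909, -6.595], TCP at [0.26, 0.541, 0.304] pointing down, gripper open.
Joint ranges: [-170.27, 170.27], [-57.76, 135], [12.27, 136.19], [-55.21, 235.2], [11.17, 155.16], [-170.74, 170.74]. Speed limits (degrees/s): [136.94, 136.94, 180, 180, 180, 180].

### API

Orientations are given as [roll, pitch, yaw] about the fixed x, y, z axes, in that order (R = Rz(yaw) Ry(pitch) Rx(roll)).
In Python, from workcell import env, camera, calibration gives the robot as it stands. The module is installed in compiled form; this text tells all that it offers.
- The arm moves only by the tool carry_out, never from a script. Its argument "plan" is one flat list of numbers, 7 for each row, row after row: the opening, from 0 (shut) to 1 (fully open), then the shift along the tool's x, y, z in cm, then the turn, a rotation vector about the tool's x, y, z in rad. In form: [grip, x, y, z, ax, ay, az, grip, x, y, z, ax, ay, az, ...]. A call has 1 to 10 rows; each row shifts and turns the pose as measured when the row begins, along the tool's axes as they then stand; what a row does not reach is not made up. A row lasts 1/12 s, in which the tool goes at most 41.7 mm and 7.16 degrees, less where a joint would pass 70% of its speed; a pose out of reach is approached as far as the arm can. A call is refused whole if a number of a shift passes 4.17 or a number of a turn 0.125, either way. A call with a gripper value outside its range is refused whole. The fingers move at their own pace and stop on an object; the grip force is fixed at half the most. Time passes only in rows, so rows that do not move let the fingers close. It gives the time, the measured TCP pose, the force and the opening at its end, in the units of the state.
- env.observe(): the state, without advancing time (a new reading comes with each control period).
- camera(name): name is "scene" or "top" or "wrist"; returns the picture (400x640x3 uint8, red, green, blue); there is no depth.
- calibration(name): a dict with "mtx" (3x3 intrinsics, pixels), "R" (3x3) and "t" (3): a world point X has camera coordinates R X + t. Camera axes: x right, y down, z forward; pixel columns grow to the right and rows downward; lengths in m; the calibration is good to about 2 mm. A picture is of the moment at which its call begins: read the wrist's pose just before it. calibration takes no time and is no camera call; for the wrist camera it gives the pose at the moment of the call.
- env.job_done(): hands the job in, once; it reports no verdict.
The state is a dict: "time": time; "qpos": joint angles; "joint_velocities": joint speeds; "joint_torque": joint torques, N m; "ee_pos": TCP position; "tool_rot": TCP orientation; "force": force on the tool from outside, world axes, zero at the start; "torque": the same for the moment, N m; "finger_gap": opening from 0.0 (shut) to 1.0 (fully open).
Only numpy, scipy, OpenCV 4.12 (cv2) and the standard library are available. Lean on these libraries where they do the work, as an engineer would, in place of code of your own. Each camera call takes 0.05 s, during which the arm holds its last target. There are 200 camera calls.

## Working session

There is one attempt and no reset: what is moved stays moved. The work goes in short steps, Python scripts to look and compute and a tool call to move; the robot and the scene stay as the last step left them, time stands still between calls to the robot, and variables do not carry over. Pictures are saved under pics/ and viewed, about 8 in all and at most 12, crops included, and the job is handed in when it is done.

Besides the shell and the picture viewer there is one more tool, called after ">>>" by a JSON object that holds its "fn" and its "kwargs". carry_out: Moves the arm, as the interface text tells. Its arguments: {"type":"object","properties":{"plan":{"type":"array"}},"required":["plan"]}

```bash
mkdir -p pics; cat > h.py <<'E'
import numpy as np, cv2
from workcell import env, camera, calibration
def snap(n,f):
    im=camera(n); cv2.imwrite(f'pics/{f}.png',im[:,:,::-1]); return im
def ray(n,u,v,z,c=None):
    c=c or calibration(n); R=np.array(c['R']);t=np.array(c['t']);o=-R.T@t
    d=R.T@np.linalg.inv(c['mtx'])@np.array([u,v,1.]); return o+d*(z-o[2])/d[2]
def proj(n,X):
    c=calibration(n); p=np.array(c['mtx'])@(np.array(c['R'])@np.array(X)+c['t']); return p[:2]/p[2]
E
python3 - <<'E'
from h import *
a=snap('top','top0');b=snap('scene','scene0')
s=env.observe();print(s['ee_pos'],s['tool_rot'],s['time'],s['force'],env.grasp_offset)
for n in('top','scene'):
    c=calibration(n);print(n,-np.array(c['R']).T@c['t'],np.array(c['R'])[2])
E
```

```text
[0.26008744 0.54016145 0.30314348] [-1.79906210e+02 -9.23447258e-03  1.54285686e+02] 0.1 [ 0.55902308  0.01514224 -0.02806452] 0.0539
top [0.37357842 0.016324   1.45069659] [ 0.13736028 -0.01061949 -0.99046422]
scene [ 1.03702333 -0.04772146  0.92946672] [-0.4884255   0.05045993 -0.87114541]
```

View pics/top0.png

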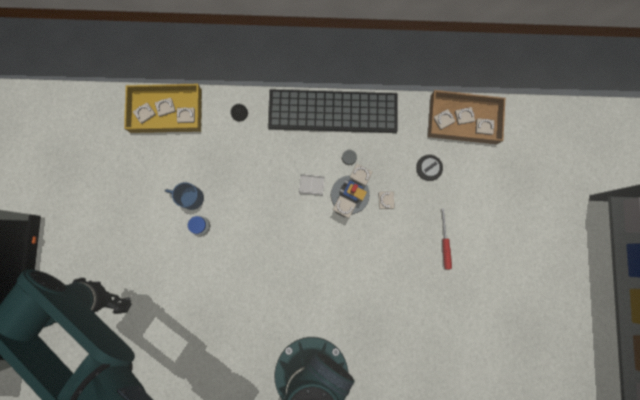

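View pics/scene0.png

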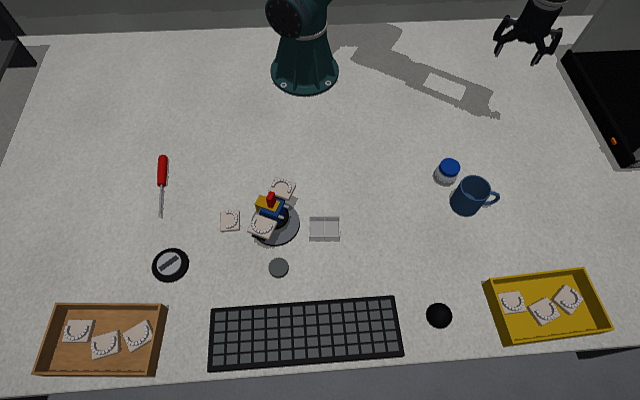

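Top: the carrier sits on the post near (352,193). Scene: the red handle is near (271,198), with the yellow bracket on its left (the robot's right, −y). Next I'll enlarge both.

```bash
python3 - <<'E'
import cv2,numpy as np
a=cv2.imread('pics/top0.png')[155:235,310:410];b=cv2.imread('pics/scene0.png')[165:255,220:320]
a=cv2.resize(a,(400*1,320),interpolation=cv2.INTER_CUBIC);b=cv2.resize(b,(400,360),interpolation=cv2.INTER_CUBIC)
a=cv2.copyMakeBorder(a,0,40,0,0,0);cv2.imwrite('pics/crop0.png',np.hstack([a,b]))
E
```

```text
(no output)
```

View pics/crop0.png

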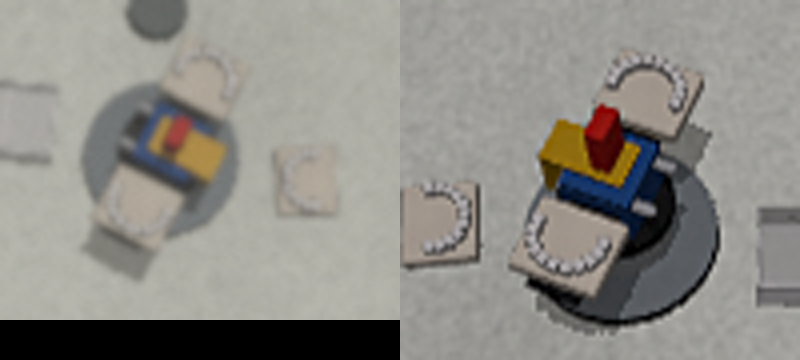

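```bash
python3 - <<'E'
from h import *
T=lambda u,v:(310+u/4-.4,155+v/4-.4); S=lambda u,v:(220+(u-400)/4-.4,165+v/4-.4)
for n,p,z in[('top',T(180,125),.156),('top',T(160,160),.012),('top',T(203,78),.112),('top',T(138,205),.112),
 ('scene',S(603,115),.156),('scene',S(652,95),.112),('scene',S(570,247),.112),('top',T(305,180),.022),('top',T(157,10),.018),('top',T(10,120),.015)]:
    print(n,z,ray(n,*p,z).round(4))
E
```

```text
top 0.156 [ 0.5835 -0.1136  0.156 ]
top 0.012 [ 0.577  -0.1118  0.012 ]
top 0.112 [ 0.6282 -0.1355  0.112 ]
top 0.112 [ 0.5274 -0.0865  0.112 ]
scene 0.156 [ 0.5747 -0.1119  0.156 ]
scene 0.112 [ 0.5359 -0.0848  0.112 ]
scene 0.112 [ 0.6377 -0.1364  0.112 ]
top 0.022 [ 0.5622 -0.2309  0.022 ]
top 0.018 [ 0.7029 -0.1069  0.018 ]
top 0.015 [0.6067 0.0137 0.015 ]
```

>>> {"fn": "carry_out", "kwargs": {"plan": [1,-3.2,-2.5,0,0,0,0,1,-3.2,-2.5,0,0,0,0,1,-3.2,-2.5,0,0,0,0,1,-3.2,-2.5,0,0,0,0,1,-3.2,-2.5,0,0,0,0,1,-3.2,-2.5,0,0,0,0,1,-3.2,-2.5,0,0,0,0,1,-3.2,-2.5,0,0,0,0,1,-3.2,-2.5,0,0,0,0,1,-3.2,-2.5,0,0,0,0]}}

```text
time: 0.93
ee_pos: [0.4407, 0.1718, 0.299]
tool_rot: [-179.9, -0.3, 155.1]
force: [1.1, 0.2, 0.1]
finger_gap: 1.001
```

>>> {"fn": "carry_out", "kwargs": {"plan": [1,-3.1,-2.5,0,0,0,0,1,-3.1,-2.5,0,0,0,0,1,-3.1,-2.5,0,0,0,0,1,-3.1,-2.5,0,0,0,0,1,-3.1,-2.5,0,0,0,0,1,-3.1,-2.5,0,0,0,0,1,-3.1,-2.5,0,0,0,0,1,-1.5,-1.2,0,0,0,0,1,0,0,0,0,0,0]}}

```text
time: 1.68
ee_pos: [0.5769, -0.118, 0.2957]
tool_rot: [-179.8, -0.2, 154.7]
force: [-0.9, 0.2, 0.9]
finger_gap: 0.999
```

```bash
python3 - <<'E'
from h import *
c=calibration('wrist')
a=snap('wrist','w0');b=snap('scene','s1')[130:270,200:340]
s=env.observe();print(s['ee_pos'],s['tool_rot'],s['time'],s['force'])
np.savez('w0c.npz',**{k:np.array(c[k]) for k in('mtx','R','t')})
for z in(.156,.136,.06): print(proj('wrist',[.58,-.112,z]))
E
```

```text
[ 0.57502022 -0.11469299  0.29543501] [-179.84293643   -0.41742786  154.74439146] 1.7833 [-0.56936546  0.57052993 -0.73890087]
[324.27107178 224.23765471]
[323.9573146  214.40114124]
[323.11147353 187.88341556]
```

View pics/w0.png

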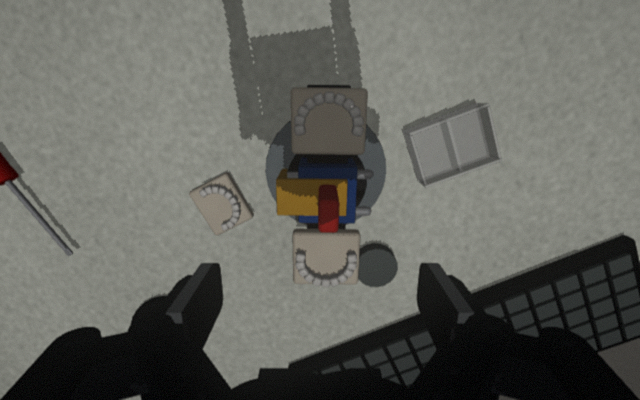

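```bash
python3 - <<'E'
from h import *
a=cv2.imread('pics/w0.png')[70:300,250:400]
cv2.imwrite('pics/w0c.png',cv2.resize(a,None,fx=2.6*1,fy=2.6,interpolation=cv2.INTER_CUBIC))
E
```

```text
(no output)
```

View pics/w0c.png

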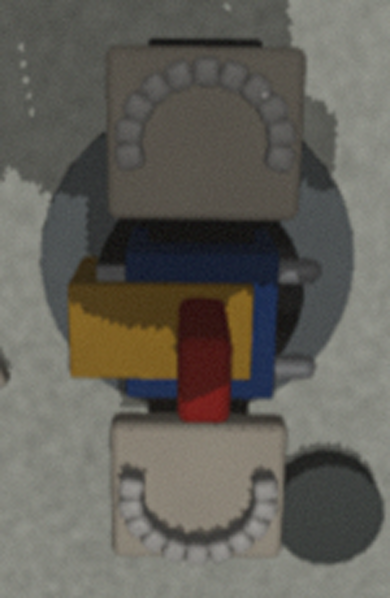

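```bash
python3 - <<'E'
from h import *
c=dict(np.load('w0c.npz'))
P=lambda u,v,z:ray('wrist',250+(u+.5)/2.6-.5,70+(v+.5)/2.6-.5,z,c)
h=P(204.5,379,.156)
# top face corners of models
U=[P(107,48,.112),P(303,48,.112),P(300,218,.112),P(107,216,.112)]
L=[P(112,418,.112),P(286,418,.112),P(283,555,.112),P(114,555,.112)]
u=np.mean(U,0);l=np.mean(L,0)
print(h,u,l,(u+l)/2,np.linalg.norm(u-l),np.degrees(np.arctan2(*(u-l)[1::-1])))
print([np.linalg.norm(U[0]-U[1]),np.linalg.norm(U[1]-U[2]),np.linalg.norm(L[0]-L[1]),np.linalg.norm(L[1]-L[2])])
print('disc',P(197,258,.012))
s=env.observe();print(s['ee_pos'],s['tool_rot'])
E
```

```text
[ 0.57777518 -0.11061428  0.156     ] [ 0.5258913  -0.08551306  0.112     ] [ 0.62508009 -0.13359751  0.112     ] [ 0.5754857  -0.10955529  0.112     ] 0.11022944281821355 154.13696070913596
[np.float64(0.05388758737177715), np.float64(0.04682917129748316), np.float64(0.05426496703592185), np.float64(0.04830971105050539)]
disc [ 0.57614898 -0.10978387  0.012     ]
[ 0.57502022 -0.11469299  0.29543501] [-179.84293643   -0.41742786  154.74439146]
```

>>> {"fn": "carry_out", "kwargs": {"plan": [1,0,0.5,2.5,0,0,0,1,0,0,2.5,0,0,0,1,0,0,2.0,0,0,0,1,0,0,1.5,0,0,0,1,0,0,0,0,0,0]}}

```text
time: 2.2
ee_pos: [0.5731, -0.1017, 0.209]
tool_rot: [-180.0, -0.5, 155.0]
force: [-1.1, -0.5, 0.5]
finger_gap: 0.996
```

```bash
cat > st.py <<'E'
from h import *
from scipy.spatial.transform import Rotation as Ro
s=env.observe();R=Ro.from_euler('xyz',s['tool_rot'],degrees=True);G=Ro.from_euler('xyz',[180,0,154.1],degrees=True)
p=np.array(s['ee_pos']);print(s['time'],p.round(4),np.round(s['tool_rot'],2),'F',np.round(s['force'],1),'T',np.round(s['torque'],2),'gap',s['finger_gap'])
print('grasp',(p+R.apply([0,0,.0539])).round(4),'d_tool cm to(.577,-.110,.192)',(R.inv().apply(np.array([.577,-.110,.192])-p)*100).round(2),'rotvec',(R.inv()*G).as_rotvec().round(4))
E
python3 st.py
```

```text
2.2 [ 0.5731 -0.1017  0.209 ] [-180.     -0.53  155.02] F [-1.1 -0.5  0.5] T [-0.    0.02 -0.  ] gap 0.9957701143567281
grasp [ 0.5727 -0.1015  0.1551] d_tool cm to(.577,-.110,.192) [-0.72 -0.59  1.69] rotvec [-0.0001 -0.0092  0.0161]
```

>>> {"fn": "carry_out", "kwargs": {"plan": [1,-0.7,-0.6,0.2,0,-0.009,0.016,1,0,0,0,0,0,0]}}

```text
time: 2.37
ee_pos: [0.5756, -0.1073, 0.2069]
tool_rot: [180.0, -0.1, 154.2]
force: [0.6, 0.8, 0.6]
finger_gap: 1.001
```

```bash
python3 st.py
```

```text
2.3667 [ 0.5756 -0.1073  0.2069] [ 1.8000e+02 -1.5000e-01  1.5422e+02] F [0.6 0.8 0.6] T [ 0.02  0.03 -0.01] gap 1.001182089726029
grasp [ 0.5754 -0.1073  0.153 ] d_tool cm to(.577,-.110,.192) [-0.25 -0.18  1.49] rotvec [-0.     -0.0026  0.0021]
```

>>> {"fn": "carry_out", "kwargs": {"plan": [1,-0.3,-0.2,0.7,0,-0.003,0.002,1,-0.1,-0.1,0.7,0,0,0,1,0,0,0,0,0,0,1,0,0,0,0,0,0]}}

```text
time: 2.7
ee_pos: [0.5797, -0.1119, 0.195]
tool_rot: [179.9, 0.4, 154.1]
force: [0.3, 0.1, -0.4]
finger_gap: 1.0
```

```bash
python3 st.py; python3 - <<'E'
from h import *
a=snap('wrist','w1');b=snap('scene','s2')
c=cv2.resize(b[150:230,220:320,::-1],(500,400),interpolation=cv2.INTER_CUBIC)
d=cv2.resize(a[100:400,180:460,::-1],(280,300));d=cv2.copyMakeBorder(d,0,100,0,0,0)
cv2.imwrite('pics/c1.png',np.hstack([c,d]))
E
```

```text
2.7 [ 0.5797 -0.1119  0.195 ] [179.94   0.36 154.12] F [ 0.3  0.1 -0.4] T [ 0.02 -0.06 -0.04] gap 1.0004550653658808
grasp [ 0.58   -0.112   0.1411] d_tool cm to(.577,-.110,.192) [0.33 0.05 0.3 ] rotvec [0.0011 0.0063 0.0004]
```

View pics/c1.png

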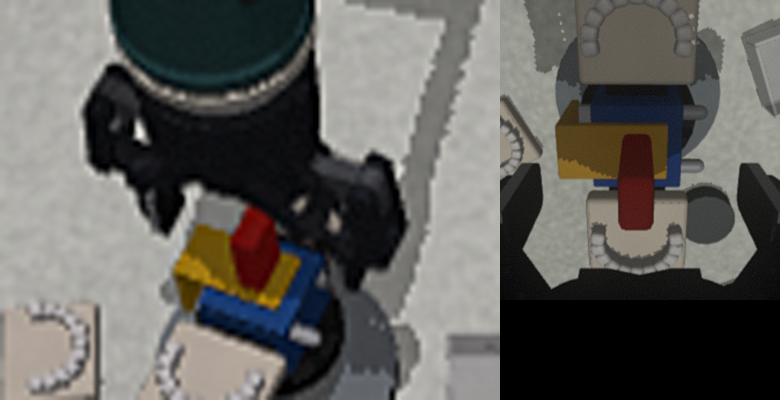

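```bash
python3 - <<'E'
from h import *
s=env.observe();p=np.array(s['ee_pos'])
for d in(.039,.054,.073):print(proj('wrist',p-[0,0,d]))
for v in (265,285,305):print(ray('wrist',316.5,v,.156))
E
python3 st.py
```

```text
[314.89559027 309.35821726]
[315.30387708 287.59808099]
[315.71595227 265.636039  ]
[ 0.56310383 -0.10313087  0.156     ]
[ 0.57048577 -0.10674537  0.156     ]
[ 0.57817972 -0.11051265  0.156     ]
2.8 [ 0.5796 -0.1119  0.1951] [179.94   0.35 154.12] F [-0.2 -0.   0.2] T [-0.01  0.01  0.01] gap 0.9995590748348886
grasp [ 0.5799 -0.112   0.1412] d_tool cm to(.577,-.110,.192) [0.32 0.06 0.31] rotvec [0.0011 0.0061 0.0004]
```

The fingers straddle the handle, whose top is centred at about (316,305), or (0.578, −0.1105) in world coordinates. That matches the tool axis within 2 mm, so I'll trim the pose and close.

>>> {"fn": "carry_out", "kwargs": {"plan": [1,0.2,0.1,0.2,0.001,0.006,0,0.4,0,0,0,0,0,0,0,0,0,0,0,0,0,0,0,0,0,0,0,0,0,0,0,0,0,0,0,0,0,0,0,0,0,0,0,0,0,0,0,0,0,0,0,0,0,0,0,0]}}

```text
time: 3.47
ee_pos: [0.5782, -0.1105, 0.1936]
tool_rot: [-180.0, 0.0, 154.1]
force: [-0.2, -0.9, -2.1]
finger_gap: 0.158
```

```bash
python3 st.py
```

```text
3.4667 [ 0.5782 -0.1105  0.1936] [-1.7996e+02  3.0000e-02  1.5412e+02] F [-0.2 -0.9 -2.1] T [ 0.11 -0.   -0.01] gap 0.1577806862558831
grasp [ 0.5782 -0.1106  0.1397] d_tool cm to(.577,-.110,.192) [ 0.13 -0.    0.16] rotvec [-0.0007  0.0005  0.0003]
```

Gripped: the 13.4 mm gap is close to the handle's 14 mm. Now I'll pull along tool −y.

>>> {"fn": "carry_out", "kwargs": {"plan": [0,0,-0.4,0,0,0,0,0,0,-0.4,0,0,0,0,0,0,-0.4,0,0,0,0]}}

```text
time: 3.72
ee_pos: [0.5737, -0.1195, 0.1935]
tool_rot: [179.8, 0.0, 154.1]
force: [2.6, 5.4, -0.9]
finger_gap: 0.156
```

```bash
python3 st.py
```

```text
3.7167 [ 0.5737 -0.1195  0.1935] [1.7975e+02 4.0000e-02 1.5408e+02] F [ 2.6  5.4 -0.9] T [ 1.19 -0.64 -0.  ] gap 0.15591086870681417
grasp [ 0.5739 -0.1193  0.1396] d_tool cm to(.577,-.110,.192) [0.12 1.   0.15] rotvec [ 0.0044  0.0007 -0.0003]
```

>>> {"fn": "carry_out", "kwargs": {"plan": [0,0,-0.3,0,0.004,0,0,0,0,-0.3,0,0.004,0,0,0,0,-0.2,0,0.002,0,0]}}

```text
time: 3.97
ee_pos: [0.5712, -0.1246, 0.1935]
tool_rot: [179.9, 0.1, 153.9]
force: [3.1, 7.2, -3.2]
finger_gap: 0.159
```

```bash
python3 st.py
```

```text
3.9667 [ 0.5712 -0.1246  0.1935] [1.7986e+02 5.0000e-02 1.5391e+02] F [ 3.1  7.2 -3.2] T [ 1.48 -0.75  0.05] gap 0.15938517046897382
grasp [ 0.5713 -0.1245  0.1396] d_tool cm to(.577,-.110,.192) [0.12 1.56 0.16] rotvec [ 0.0024  0.0009 -0.0033]
```

>>> {"fn": "carry_out", "kwargs": {"plan": [0,0,-0.2,0,0.002,0,-0.003,0,0,-0.1,0,0,0,0]}}

```text
time: 4.13
ee_pos: [0.5711, -0.1247, 0.1934]
tool_rot: [179.5, 0.1, 153.9]
force: [2.8, 6.4, -1.6]
finger_gap: 0.155
```

```bash
python3 st.py;  python3 - <<'E'
from h import *
b=snap('scene','s3');d=cv2.imread('pics/s2.png')[150:230,220:320]
print(env.observe()['force'])
cv2.imwrite('pics/c2.png',cv2.resize(np.hstack([d,b[150:230,220:320,::-1]]),(800,320),interpolation=cv2.INTER_CUBIC))
E
```

```text
4.1333 [ 0.5711 -0.1247  0.1934] [1.7954e+02 7.0000e-02 1.5394e+02] F [ 2.8  6.4 -1.6] T [ 1.31 -0.66  0.02] gap 0.1549879703071483
grasp [ 0.5713 -0.1243  0.1395] d_tool cm to(.577,-.110,.192) [0.11 1.58 0.16] rotvec [ 0.008   0.0013 -0.0027]
[ 2.54055353  7.16319612 -0.96273325]
```

View pics/c2.png

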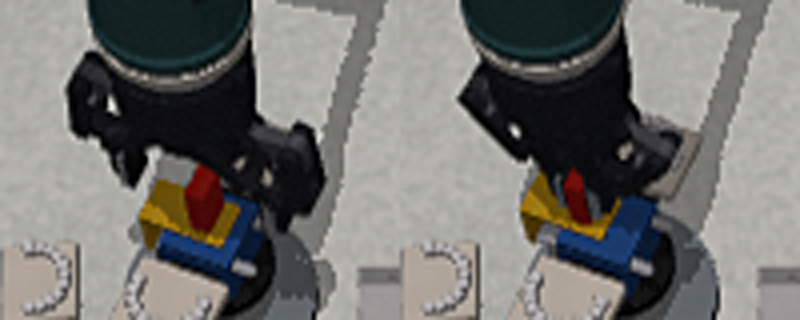

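>>> {"fn": "carry_out", "kwargs": {"plan": [0,0,-0.3,0,0.008,0,0,0,0,-0.3,0,0.004,0,0,0,0,-0.3,0,0.004,0,0]}}

```text
time: 4.43
ee_pos: [0.5705, -0.1257, 0.1935]
tool_rot: [179.4, 0.1, 153.7]
force: [6.3, 12.5, -2.8]
finger_gap: 0.156
```

```bash
python3 st.py
```

```text
4.4333 [ 0.5705 -0.1257  0.1935] [1.7944e+02 1.3000e-01 1.5368e+02] F [ 6.3 12.5 -2.8] T [ 2.42 -1.15  0.19] gap 0.15586370084677084
grasp [ 0.5708 -0.1253  0.1396] d_tool cm to(.577,-.110,.192) [0.11 1.7  0.17] rotvec [ 0.0098  0.0023 -0.0072]
```

The force is now 14 N, well above the spring's 7.7 N, so the latch is at its end stop. I'll lift while keeping the pull on.

>>> {"fn": "carry_out", "kwargs": {"plan": [0,0,-0.2,-0.4,0.006,0,0.003,0,0,-0.2,-0.5,0.004,0,0.003,0,0,-0.2,-0.6,0.004,0,0]}}

```text
time: 4.68
ee_pos: [0.5692, -0.125, 0.2051]
tool_rot: [179.5, -0.1, 153.1]
force: [8.2, 7.5, -13.0]
finger_gap: 0.158
```

```bash
python3 st.py
```

```text
4.6833 [ 0.5692 -0.125   0.2051] [ 1.7946e+02 -7.0000e-02  1.5314e+02] F [  8.2   7.5 -13. ] T [ 1.51 -1.69 -0.02] gap 0.15844702954201448
grasp [ 0.5694 -0.1245  0.1512] d_tool cm to(.577,-.110,.192) [-0.02  1.68  1.33] rotvec [ 0.0094 -0.0012 -0.0168]
```

>>> {"fn": "carry_out", "kwargs": {"plan": [0,0,-0.2,-0.5,0.006,0,-0.006,0,0,-0.2,-0.5,0.004,0,-0.006,0,0,-0.2,-0.5,0.004,0,-0.004]}}

```text
time: 4.93
ee_pos: [0.5692, -0.1254, 0.2171]
tool_rot: [179.5, -0.1, 153.9]
force: [5.9, 6.0, -7.4]
finger_gap: 0.153
```

```bash
python3 st.py
```

```text
4.9333 [ 0.5692 -0.1254  0.2171] [ 1.795e+02 -7.000e-02  1.539e+02] F [ 5.9  6.  -7.4] T [ 1.29 -1.16 -0.07] gap 0.1531996170468115
grasp [ 0.5694 -0.1249  0.1632] d_tool cm to(.577,-.110,.192) [-0.03  1.7   2.53] rotvec [ 0.0087 -0.0012 -0.0035]
```

>>> {"fn": "carry_out", "kwargs": {"plan": [0,0.1,-0.2,-0.6,0.006,0,-0.002,0,0.1,-0.2,-0.6,0.004,0,0,0,0,-0.1,-0.8,0.004,0,0]}}

```text
time: 5.18
ee_pos: [0.5658, -0.1265, 0.2353]
tool_rot: [179.9, -0.2, 154.0]
force: [-1.7, -1.4, -2.7]
finger_gap: 0.154
```

```bash
python3 st.py
```

```text
5.1833 [ 0.5658 -0.1265  0.2353] [179.93  -0.21 153.95] F [-1.7 -1.4 -2.7] T [-0.19  0.12  0.01] gap 0.15378432254489968
grasp [ 0.5656 -0.1264  0.1814] d_tool cm to(.577,-.110,.192) [-0.3   1.97  4.33] rotvec [ 0.0012 -0.0036 -0.0026]
```

Off the ball: the side force has gone and the carrier's weight is on the wrist. I'll go up, then back over the axis.

>>> {"fn": "carry_out", "kwargs": {"plan": [0,0,0,-1.5,0,0,0,0,0,0,-1.5,0,0,0,0,-0.2,0.4,-1.0,0,-0.003,-0.002,0,-0.1,0.6,-0.7,0,0,0,0,0,0.6,-0.5,0,0,0,0,0,0,0,0,0,0,0,0,0,0,0,0,0]}}

```text
time: 5.77
ee_pos: [0.5735, -0.1144, 0.2885]
tool_rot: [-179.8, -0.3, 154.1]
force: [0.3, 0.3, -4.5]
finger_gap: 0.152
```

```bash
sed -i 's/.577,-.110,.192/.578,-.1105,.2936/g' st.py; python3 st.py
```

```text
5.7667 [ 0.5735 -0.1144  0.2885] [-179.79   -0.31  154.05] F [ 0.3  0.3 -4.5] T [ 0.05 -0.01  0.01] gap 0.15190507823385466
grasp [ 0.5731 -0.1145  0.2346] d_tool cm to(.578,-.1105,.2936) [-0.23  0.55 -0.51] rotvec [-0.0036 -0.0055 -0.0008]
```

>>> {"fn": "carry_out", "kwargs": {"plan": [0,-0.3,0.6,-0.6,-0.004,-0.006,-0.001,0,0,0,0,0,0,0,0,0,0,0,0,0,0,0,0,0,0,0,0,0]}}

```text
time: 6.1
ee_pos: [0.5786, -0.1093, 0.293]
tool_rot: [180.0, -0.1, 154.2]
force: [0.5, -0.5, -3.6]
finger_gap: 0.156
```

```bash
python3 st.py;  python3 - <<'E'
from h import *
c=calibration('wrist');np.savez('w2c.npz',**{k:np.array(c[k]) for k in('mtx','R','t')})
a=snap('wrist','w2');b=snap('scene','s4')
c=cv2.resize(b[110:270,190:340,::-1],(450,480),interpolation=cv2.INTER_CUBIC)
d=cv2.resize(a[100:400,180:460,::-1],(336,360));d=cv2.copyMakeBorder(d,0,120,0,0,0)
cv2.imwrite('pics/c3.png',np.hstack([c,d]))
print(env.observe()['torque'])
E
```

```text
6.1 [ 0.5786 -0.1093  0.293 ] [ 1.8000e+02 -1.3000e-01  1.5417e+02] F [ 0.5 -0.5 -3.6] T [ 0.02  0.05 -0.03] gap 0.15590415578656203
grasp [ 0.5785 -0.1092  0.2391] d_tool cm to(.578,-.1105,.2936) [ 0.   -0.14 -0.06] rotvec [ 0.     -0.0023  0.0012]
[ 0.00941102 -0.02424626 -0.00716515]
```

View pics/c3.png

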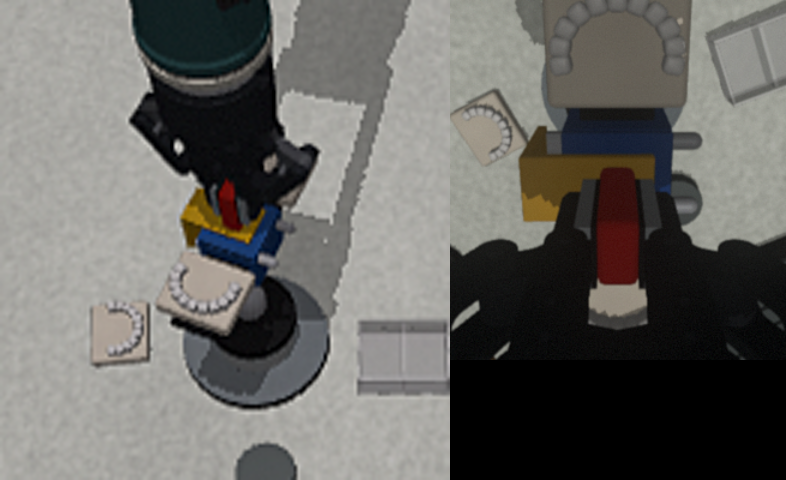

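The carrier hangs clear of the post with the latch shut again. To check that it is level, I'll compare this wrist view with the one taken just before gripping, when the tool-to-carrier geometry was nearly the same.

```bash
python3 - <<'E'
from h import *
p=[cv2.resize(cv2.imread(f'pics/{n}.png')[60:350,230:400],None,fx=2,fy=2,interpolation=cv2.INTER_CUBIC) for n in('w1','w2')]
for q in p: q[:]=np.clip(q.astype(float)*1.4,0,255)
cv2.imwrite('pics/c4.png',np.hstack(p))
E
```

```text
(no output)
```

View pics/c4.png

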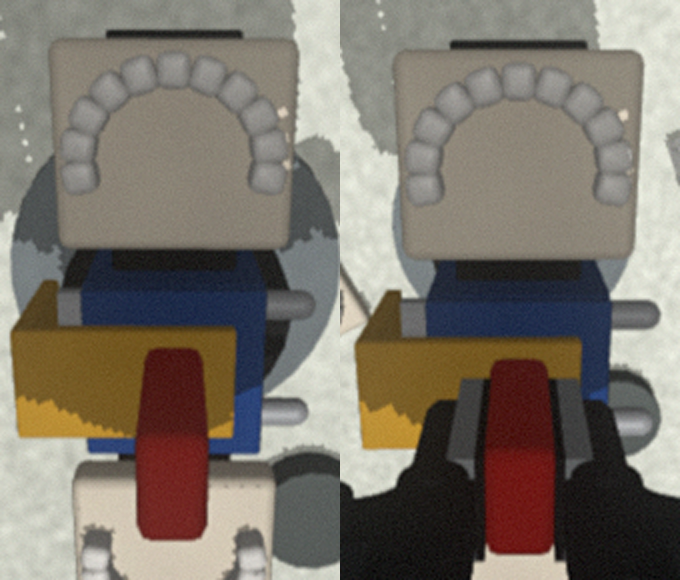

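The second view is the first one shifted uniformly by about 5 px down (10–13 px in the enlarged crop), with the same sizes and no rotation. The carrier is therefore level and square in the grip. I'll check that it is still and hand in.

```bash
python3 st.py; python3 -c "
from workcell import env
import numpy as np
print(np.abs(env.observe()['joint_velocities']).max()); print(env.job_done())"; python3 st.py
```

```text
6.2 [ 0.5783 -0.1093  0.2928] [-1.7999e+02 -1.7000e-01  1.5416e+02] F [-0.8  0.2 -3.2] T [ 0.01 -0.02 -0.01] gap 0.15529666151350963
grasp [ 0.5781 -0.1093  0.2389] d_tool cm to(.578,-.1105,.2936) [-0.02 -0.12 -0.08] rotvec [-0.0001 -0.0029  0.001 ]
0.12116086512826371
the job is handed in; nothing more can be done
None
the job is handed in; nothing more can be done
```

The carrier is off the ball post and held about 99 mm above its seated height, and the job is handed in at 6.2 s of the 35 s.

- **Pull:** I gripped the red handle while the carrier was seated and pulled it about 17 mm towards the yellow bracket. The force rose to 14 N, above the spring's 7.7 N, so the latch was at its end stop. I kept the pull on while lifting until the side force vanished, somewhere between 24 and 42 mm up.
- **Position:** I then moved back over the post and raised it to height. The gripper is within about 2 mm of the handle's measured position over the post's axis.
- **Level and still:** The tool is tilted less than 0.2°. The wrist views before gripping and after lifting showed the same carrier, shifted but not rotated. Joint speed was about 0.1 °/s, and the wrist carried about 3.2–3.6 N, which matches the carrier's weight.
- **Other things on the bench:** the loose jaw model, puck and die box beside the post looked undisturbed in the last scene picture. I did not compare the rest after the move, but nothing came near them.

**Disagreements:** During the lift the tool drifted up to about 3 mm sideways and 1° in yaw, and the vertical force peaked at 13 N. I corrected the drift after release. The handle may also have settled about 1 mm in the pads.

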